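Take the lid off the seedling box and stand it in the lid stand

TASK

Give the seedlings on the plant table some air: raise the glazed lid of the wooden seedling box by its bar until it stands upright on its hinges, then lift it straight up off its hinge seats. Lower it gently, hinge edge first, into the slot of the plywood lid stand and leave it standing there, fully down. Leave the patterned white plant pot where it is.

Things in the scene. Friction and masses are not known exactly. Their poses are not given: they have to be found in the camera images.
- lid: Loose lid: wood frame 125 x 160 x 10 mm, clear pane. Origin mid-length on its hinge rod (10 mm, along y, 192 long, ends are the pins). Frame spans x 0 to -125; handle: round bar 12 mm thick along y at x -168, z 0, on two arms (96 mm clear between), finger gap bar to frame 37 mm. Closed: flat, axes as the box's. Upright: x points down. The bar may turn in the grip. Gravity shuts it. 0.32 kg.
- box: Fixed wooden seedling box, 130 (x) x 168 (y) x 85 mm high, origin at centre of underside; its front, under the lid's bar, faces -x. At the rear, outside both side walls (y +-91), steel hinge seats with slots open at the top hold the lid's pins: slot 16 mm wide, floor z 85, cheek tops z 99; seated rod axis at x +57, z +90. Pins turn freely and come out when raised 14 mm.
- stand: Fixed plywood lid stand, base 120 (x) x 250 (y) x 18 mm, origin at centre of underside. Two boards form one slot along y, centred on x 0, 26 mm wide, floor z 18 to z 95; above, lips flare to a 56 mm mouth at z 122. Open at the ends. The lid stands in it rod down along the slot, either face forward, rod axis at z 23, leaning up to 12 degrees.
- pot: Loose bystander: round white ceramic pot with black line pattern and a leafy succulent, 104 mm wide at the foot, 75 mm high, 140 mm with leaves; origin at the centre of its underside. To be left alone.

How it is judged:
On the way, in this order (a step that is already met when the one before it is completed fails the run):
1. the lid stands upright (within 15 degrees) with its pins still in the box's hinge seats (angle between lid's own x axis and vertical above 2.88 rad and z of lid in the frame of box below 0.102 m and x of lid in the frame of box between 0.045 and 0.069 m), for 0.1 s.
2. the lid, upright within 20 degrees, is lifted so that its pins are clear above the seats (20 mm up) (angle between lid's own x axis and vertical above 2.79 rad and z of lid in the frame of box above 0.11 m), for 0.1 s.
At the end, for the whole second after the job is handed in: The lid stands hinge edge down in the slot of the stand, its rod no more than 12 mm above fully down, within 20 mm of the slot's middle across it and 35 mm along it, within 17 degrees of upright, released and at rest (angle between lid's own x axis and vertical above 2.84 rad and x of lid in the frame of stand between -0.02 and 0.02 m and y of lid in the frame of stand between -0.035 and 0.035 m and z of lid in the frame of stand below 0.035 m and linear speed of lid below 0.03 m/s and angular speed of lid below 0.2 rad/s); the robot touches nothing.
It fails at once if the patterned pot is shoved by more than 30 mm or tipped by more than 20 degrees (distance of pot from where it was at the start of the episode above 0.03 m or angle between pot's own z axis and vertical above 0.35 rad).
It fails at once if the lid is dropped into the stand (falls faster than 0.7 m/s there, a drop of about 25 mm) (horizontal distance between lid and stand below 0.05 m and z of lid in the frame of stand below 0.11 m and linear speed of lid above 0.7 m/s).
It also fails if it takes over 53 s, if anything falls off the work surface, if the arm or the gripper's body presses on something with over 40 N, if the wrist force passes 120 N, or if a joint passes its speed limit or range.

ROBOT

A 7-joint arm with a two-finger parallel gripper is mounted at the origin on the work surface. World frame = base frame: x ahead of the robot, y to its left, z up, the work surface at z = 0. Lengths are in m, angles in rad, forces in N, time in s.
With the tool pointing down it reaches from about 0.425 to 0.825 m from the base axis. Payload 3.6 kg.
Tool frame: the origin (TCP) lies on the centre line of the jaws, within the pads' length; the fingertips stand 11 mm ahead of it and the grasp point (between the pads) lies 8 mm behind it (manip.tips_ahead is the distance from the TCP to the fingertips, in m); z points along the fingers, y is the direction in which the jaws open and shut (so a half turn about z gives the same grasp; the last joint's range is limited). The gripper opens to 93 mm and grips with 3 to 60 N. Pads are 15 mm wide; open, the fingers measure 128 mm over their backs; the gripper's body (75 mm by 188 mm) begins 65 mm behind the grasp point.
Start: joints at [1.3, 0.615, -0.013, 1.423, 0.008, 1.103, -0.04], TCP at [0.158, -0.631, 0.23] pointing down, gripper open.
Joint ranges: [-3.12, 3.12], [-0.3, 2.06], [-1.34, 1.32], [0.26, 2.42], [-1.36, 4.5], [0.01, 1.98], [-2.84, 2.84]. Speed limits (rad/s): [2.79, 2.79, 3.14, 3.14, 3.14, 3.14, 3.14].

INTERFACE

Orientations are given as [roll, pitch, yaw] about the fixed x, y, z axes, in that order (R = Rz(yaw) Ry(pitch) Rx(roll)).
In Python, from station import manip gives the robot as it stands. The module is installed in compiled form; this text tells all that it offers.
- The arm moves only by the tool move_arm, never from a script. Its argument "increments" is text: rows parted by semicolons, each of 6 numbers parted by spaces: the shift along the tool's x, y, z in mm, then the turn, a rotation vector about the tool's x, y, z in rad. In form: x y z rx ry rz; .... A call has 1 to 20 rows; each row shifts and turns the commanded pose from where the row before left it, along the tool's axes as they then stand; what a row does not reach is not made up. A row lasts 1/8 s, in which the tool goes at most 62.5 mm and 10.7 degrees, less where a joint would pass 70% of its speed; a pose out of reach is approached as far as the arm can. A call with a gripper value outside its range is refused whole. "claw" is the finger opening in mm, from 0 to 93, set as the call begins (left out, the last holds). The fingers move at their own pace and stop on an object; "squeeze" is the grip in N (left out, the last holds). Time passes only in rows, so rows that do not move let the fingers close. It gives the time, the measured TCP pose, the force and the opening at its end, in the units of the state.
- manip.read_state(): the state, without advancing time (a new reading comes with each control period).
- manip.camera(name): name is "scene" or "top" or "wrist"; returns a dict with "pixels" (400x640x3 uint8, blue, green, red), "intrinsics" (3x3 intrinsics, pixels), "cam_to_world" (4x4, takes a point from camera to world coordinates). Camera axes: x right, y down, z forward; pixel columns grow to the right and rows downward; lengths in m; the calibration is good to about 2 mm. A picture is of the moment at which its call begins. There is no depth.
- manip.finish_job(): hands the job in, once; it reports no verdict.
The state is a dict: "time": time; "joint_positions": joint angles; "joint_vel": joint speeds; "tau": joint torques, N m; "ee_pos": TCP position; "eef_rot": TCP orientation; "ft_force": force on the tool from outside, world axes, zero at the start; "wrist_torque": the same for the moment, N m; "gripper_width": finger opening in m.
Only numpy, scipy, OpenCV 4.12 (cv2) and the standard library are available. Lean on these libraries where they do the work, as an engineer would, in place of code of your own. Each camera call takes 0.05 s, during which the arm holds its last target. There are 200 camera calls.

## Working session

There is one attempt and no reset: what is moved stays moved. The work goes in short steps, Python scripts to look and compute and a tool call to move; the robot and the scene stay as the last step left them, time stands still between calls to the robot, and variables do not carry over. Pictures are saved under pics/ and viewed, about 8 in all and at most 12, crops included, and the job is handed in when it is done.

Besides the shell and the picture viewer there is one more tool, called after "Request:" as name(argument=value, ...) on one line, values as JSON. move_arm: Moves the arm, as the interface text tells. Its arguments: {"type":"object","properties":{"increments":{"type":"string"},"claw":{"type":"number"},"squeeze":{"type":"number"}},"required":["increments"]}

```bash
mkdir -p pics; cat > h.py <<'E'
import numpy as np, cv2
from station import manip
from scipy.spatial.transform import Rotation as R
def snap(n,f):
    c=manip.camera(n); cv2.imwrite('pics/'+f,c['pixels']); np.savez('pics/'+f+'.npz',K=c['intrinsics'],T=c['cam_to_world']); return c
def ray(f,u,v,z):
    d=np.load('pics/'+f+'.npz'); K,T=d['K'],d['T']
    r=T[:3,:3]@np.linalg.solve(K,[u,v,1.]); o=T[:3,3]; return o+r*(z-o[2])/r[2]
def proj(f,p):
    d=np.load('pics/'+f+'.npz'); K,T=d['K'],d['T']
    q=K@(T[:3,:3].T@(np.array(p)-T[:3,3])); return q[:2]/q[2]
E
python3 - <<'E'
from h import *
snap('scene','s0.png');snap('top','t0.png')
s=manip.read_state();print(s['ee_pos'],s['eef_rot'],s['time'],s['gripper_width'],s['ft_force'])
print(R.from_euler('xyz',s['eef_rot']).as_matrix().round(3))
E
```

```text
[ 0.15737023 -0.62997646  0.2286394 ] [-3.13935916e+00  5.54443876e-05  2.44837234e-01] 0.1 0.09337188409771015 [-0.86804394  0.54158542 -0.44361295]
[[ 0.97   0.242 -0.001]
 [ 0.242 -0.97   0.002]
 [-0.    -0.002 -1.   ]]
```

View pics/t0.png

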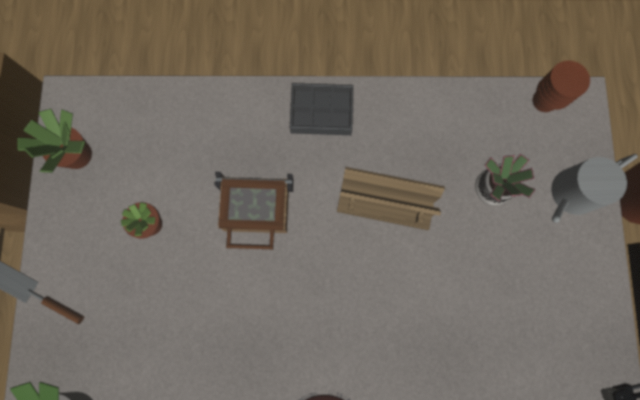

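View pics/s0.png

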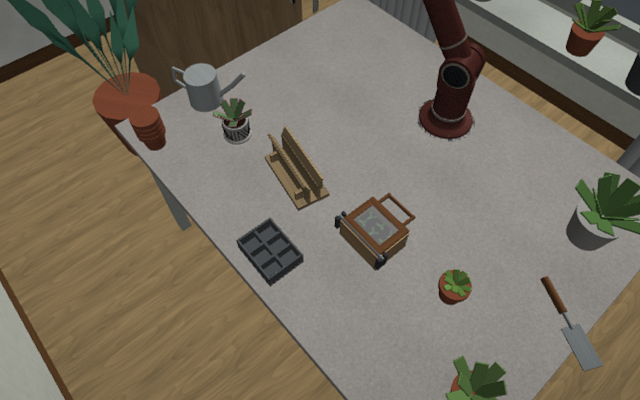

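The top view shows the box at about (253,205) with its bar at (250,246), the stand at (390,198) and the pot at (495,185). The robot base is at the bottom centre. Next I'll take pixel positions from an enlarged crop.

```bash
python3 - <<'E'
from h import *
im=cv2.imread('pics/t0.png')
c=im[150:260,200:460]; c=cv2.convertScaleAbs(cv2.resize(c,None,fx=3,fy=3,interpolation=cv2.INTER_CUBIC),alpha=1.5)
cv2.imwrite('pics/c0.png',c)
d=np.load('pics/t0.png.npz');print(d['K'],d['T'].round(3))
for n,u,v,z in [('bar l',227,247,.09),('bar r',272,247,.09),('hinge l',219,180,.09),('hinge r',290,180,.09),('stand',390,198,0),('pot',495,186,0)]: print(n,ray('t0.png',u,v,z).round(3))
E
```

```text
[[488.35325056   0.         321.19329033]
 [  0.         488.35325056 193.79936408]
 [  0.           0.           1.        ]] [[ 1.000e-03 -9.810e-01  1.960e-01  3.500e-01]
 [-1.000e+00 -2.000e-03 -1.000e-03  1.100e-02]
 [ 1.000e-03 -1.960e-01 -9.810e-01  1.297e+00]
 [ 0.000e+00  0.000e+00  0.000e+00  1.000e+00]]
bar l [0.457 0.242 0.09 ]
bar r [0.457 0.131 0.09 ]
hinge l [0.626 0.269 0.09 ]
hinge r [0.627 0.089 0.09 ]
stand [ 0.598 -0.177  0.   ]
pot [ 0.631 -0.463  0.   ]
```

View pics/c0.png

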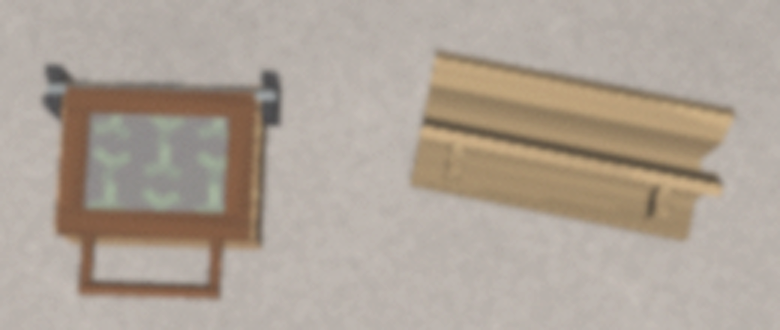

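The crop shows the lid's bar from (80,294) to (220,297), the rod from (55,91) to (268,94), and the stand's lips and base edges, tilted about 11°.

```bash
python3 - <<'E'
from h import *
def p(n,u,v,z): 
    q=ray('t0.png',(u+.5)/3-.5+200,(v+.5)/3-.5+150,z); print(n,q.round(4)); return q
def ang(a,b): print('   len',np.linalg.norm(a-b).round(4),'mid',((a+b)/2).round(4),'yaw of +y dir',np.degrees(np.arctan2(-(a-b)[0],(a-b)[1])).round(2))
a=p('barL',80,291,.09);b=p('barR',220,294,.09);ang(a,b)
a=p('rodL',50,91,.09);b=p('rodR',275,95,.09);ang(a,b)
a=p('frL',57,235,.095);b=p('frR',246,241,.095);ang(a,b)
c=p('frTL',67,88,.095);d=p('frTR',258,92,.095);ang(c,d);ang(c,a);ang(d,b)
a=p('farlipL',437,52,.122);b=p('farlipR',733,110,.122);ang(a,b)
c=p('nearlipL',425,124,.122);d=p('nearlipR',721,187,.122);ang(c,d)
print('mid',((a+b+c+d)/4).round(4))
a=p('baseL',412,186,.018);b=p('baseR',687,239,.018);ang(a,b)
m=(a+b)/2; t=(a-b)/np.linalg.norm(a-b); n=np.array([t[1],-t[0],0]); print('centre from base',m+.06*n)
E
```

```text
barL [0.4577 0.2433 0.09  ]
barR [0.4554 0.1282 0.09  ]
   len 0.1151 mid [0.4565 0.1858 0.09  ] yaw of +y dir -1.14
rodL [0.6262 0.2753 0.09  ]
rodR [0.6231 0.0853 0.09  ]
   len 0.1901 mid [0.6247 0.1803 0.09  ] yaw of +y dir -0.94
frL [0.5033 0.2631 0.095 ]
frR [0.4986 0.1072 0.095 ]
   len 0.156 mid [0.5009 0.1852 0.095 ] yaw of +y dir -1.74
frTL [0.6277 0.26   0.095 ]
frTR [0.6245 0.0993 0.095 ]
   len 0.1608 mid [0.6261 0.1797 0.095 ] yaw of +y dir -1.13
   len 0.1244 mid [0.5655 0.2616 0.095 ] yaw of +y dir -91.44
   len 0.1262 mid [0.5615 0.1032 0.095 ] yaw of +y dir -93.6
farlipL [ 0.6525 -0.0502  0.122 ]
farlipR [ 0.6039 -0.2926  0.122 ]
   len 0.2473 mid [ 0.6282 -0.1714  0.122 ] yaw of +y dir -11.34
nearlipL [ 0.5917 -0.0398  0.122 ]
nearlipR [ 0.5399 -0.2798  0.122 ]
   len 0.2455 mid [ 0.5658 -0.1598  0.122 ] yaw of +y dir -12.18
mid [ 0.597  -0.1656  0.122 ]
baseL [ 0.5572 -0.0325  0.018 ]
baseR [ 0.5105 -0.2736  0.018 ]
   len 0.2456 mid [ 0.5338 -0.153   0.018 ] yaw of +y dir -10.96
centre from base [ 0.5927376  -0.16443751  0.018     ]
```

```bash
cat >> h.py <<'E'
def plan(wps, start=None, dec=0):
    """wps: list of (x,y,z,yaw,nrows); tool down. Prints rounded increments."""
    s=manip.read_state()
    p,Q=(s['ee_pos'],R.from_euler('xyz',s['eef_rot'])) if start is None else (np.array(start[:3]),R.from_euler('xyz',[np.pi,0,start[3]]))
    rows=[]
    for x,y,z,yaw,n in wps:
        p0=p.copy(); G=R.from_euler('xyz',[np.pi,0,yaw]); 
        for k in range(n):
            t=p0+(np.array([x,y,z])-p0)*(k+1)/n
            d=np.round(Q.inv().apply(t-p)*1000,dec)
            w=np.round((Q.inv()*G).as_rotvec()/(n-k),2)
            rows.append(' '.join('%g'%(v+0.) for v in [*d,*w]))
            p=p+Q.apply(d/1000); Q=Q*R.from_rotvec(w)
    print(len(rows)); print('; '.join(rows)); print('end',p.round(4),Q.as_euler('xyz').round(3))
E
python3 - <<'E'
from h import *
a0=np.arctan2(-.63,.157);a1=np.arctan2(.1845,.457)
w=[]
for k in range(1,10):
    f=k/9;a=a0+(a1-a0)*f;r=.649+(.493-.649)*f
    w.append((r*np.cos(a),r*np.sin(a),.23+(-.03*(f>.9)),.245+1.30*f,2))
plan(w)
print(manip.read_state()['joint_positions'])
E
```

```text
18
59 -14 -1 0 0 -0.07; 61 -11 0 0 0 -0.07; 57 -17 0 0 0 -0.07; 58 -13 0 0 0 -0.08; 55 -19 0 0 0 -0.07; 56 -15 0 0 0 -0.07; 52 -21 0 0 0 -0.07; 54 -18 0 0 0 -0.08; 50 -23 0 0 0 -0.07; 51 -19 0 0 0 -0.07; 47 -25 0 0 0 -0.07; 49 -22 1 0 0 -0.08; 44 -26 0 0 0 -0.07; 47 -23 0 0 0 -0.07; 41 -28 0 0 0 -0.07; 44 -24 0 0 0 -0.08; 39 -29 15 0 0 -0.07; 41 -26 15 0 0 -0.07
end [0.4571 0.1851 0.2002] [-3.141e+00 -2.000e-03  1.545e+00]
[ 1.29949956  0.61578471 -0.01260147  1.42468483  0.00812304  1.1034079
 -0.0404228 ]
```

Request:
move_arm(increments="59 -14 -1 0 0 -0.07; 61 -11 0 0 0 -0.07; 57 -17 0 0 0 -0.07; 58 -13 0 0 0 -0.08; 55 -19 0 0 0 -0.07; 56 -15 0 0 0 -0.07; 52 -21 0 0 0 -0.07; 54 -18 0 0 0 -0.08; 50 -23 0 0 0 -0.07", claw=32, squeeze=20)

```text
time: 1.23
ee_pos: [0.507, -0.2574, 0.2302]
eef_rot: [-3.141, -0.0, 0.898]
ft_force: [-0.1, 0.1, -0.4]
gripper_width: 0.032
```

```bash
python3 - <<'E'
from h import *
print(manip.read_state()['joint_positions'].__repr__())
E
```

```text
array([ 0.57486586,  0.49453254, -0.22045579,  1.66076142,  0.12302825,
        1.00010945, -0.35963116])
```

Request:
move_arm(increments="51 -19 0 0 0 -0.07; 47 -25 0 0 0 -0.07; 49 -22 1 0 0 -0.08; 44 -26 0 0 0 -0.07; 47 -23 0 0 0 -0.07; 41 -28 0 0 0 -0.07; 44 -24 0 0 0 -0.08; 39 -29 15 0 0 -0.07; 41 -26 15 0 0 -0.07; 0 0 0 0 0 0; 0 0 0 0 0 0")

```text
time: 2.6
ee_pos: [0.4577, 0.1835, 0.1995]
eef_rot: [-3.142, 0.001, 1.544]
ft_force: [-0.6, 0.2, -0.0]
gripper_width: 0.032
```

```bash
python3 - <<'E'
from h import *
s=manip.read_state();print(s['joint_positions'],s['ee_pos'],s['eef_rot'])
snap('wrist','w1.png')
for y in (.13,.1845,.24): print(proj('w1.png',(.457,y,.09)))
E
```

```text
[-0.11386026  0.44170715 -0.44432143  1.89785418  0.24693933  0.85605225
 -0.71109076] [0.45767468 0.18350776 0.19953721] [-3.14158048e+00  1.03470236e-03  1.54382920e+00]
[311.99058334 253.87853362]
[310.39682461 201.05873863]
[308.58745946 141.09339069]
```

View pics/w1.png

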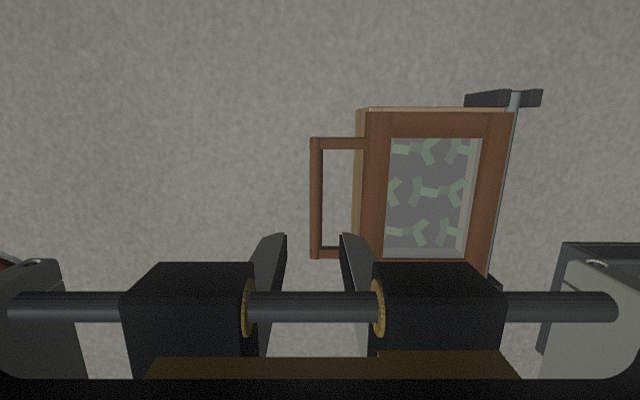

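The wrist view shows the bar upright at u≈316, from v≈138 to 258. The box's left side is at the top, with the rod end near (516,97).

```bash
python3 - <<'E'
from h import *
for u,v,z in [(316,143,.09),(315.5,252,.09),(516,97,.09),(503,215,.09),(316,138,.09),(315,258,.09)]: print(ray('w1.png',u,v,z).round(4))
E
```

```text
[0.4636 0.2382 0.09  ]
[0.4605 0.1319 0.09  ]
[0.6356 0.2723 0.09  ]
[0.6404 0.1657 0.09  ]
[0.4637 0.2425 0.09  ]
[0.4599 0.1254 0.09  ]
```

Request:
move_arm(increments="0 2 20 0 0 0; 0 0 20 0 0 0; 0 0 20 0 0 0; 0 0 20 0 0 0; 0 0 20 0 0 0; 0 0 17 0 0 0; 0 0 0 0 0 0")

```text
time: 3.52
ee_pos: [0.4597, 0.1824, 0.0819]
eef_rot: [-3.14, 0.002, 1.542]
ft_force: [0.4, -0.6, 0.2]
gripper_width: 0.032
```

Request:
move_arm(increments="0 0 0 0 0 0; 0 0 0 0 0 0; 0 0 0 0 0 0; 0 0 0 0 0 0", claw=5, squeeze=15)

```text
time: 4.03
ee_pos: [0.46, 0.1844, 0.0834]
eef_rot: [3.14, -0.0, 1.545]
ft_force: [0.4, -0.9, 3.4]
gripper_width: 0.0115
```

```bash
python3 - <<'E'
import numpy as np
t=np.radians(np.linspace(0,90,31)); y=np.round(168*(1-np.cos(t)));z=np.round(-168*np.sin(t))
r=['0 %g %g 0 0 0'%(a,b) for a,b in zip(np.diff(y),np.diff(z))]
print('; '.join(r[:15]));print('; '.join(r[15:]))
E
```

```text
0 0 -9 0 0 0; 0 1 -9 0 0 0; 0 1 -8 0 0 0; 0 2 -9 0 0 0; 0 2 -8 0 0 0; 0 2 -9 0 0 0; 0 3 -8 0 0 0; 0 4 -8 0 0 0; 0 3 -8 0 0 0; 0 5 -8 0 0 0; 0 4 -7 0 0 0; 0 5 -8 0 0 0; 0 5 -7 0 0 0; 0 6 -6 0 0 0; 0 6 -7 0 0 0
0 7 -6 0 0 0; 0 6 -6 0 0 0; 0 7 -5 0 0 0; 0 8 -5 0 0 0; 0 7 -4 0 0 0; 0 8 -5 0 0 0; 0 8 -3 0 0 0; 0 8 -4 0 0 0; 0 8 -3 0 0 0; 0 9 -2 0 0 0; 0 8 -2 0 0 0; 0 9 -2 0 0 0; 0 8 -1 0 0 0; 0 9 -1 0 0 0; 0 9 0 0 0 0
```

Request:
move_arm(increments="0 0 -9 0 0 0; 0 1 -9 0 0 0; 0 1 -8 0 0 0; 0 2 -9 0 0 0; 0 2 -8 0 0 0; 0 2 -9 0 0 0; 0 3 -8 0 0 0; 0 4 -8 0 0 0; 0 3 -8 0 0 0; 0 5 -8 0 0 0; 0 4 -7 0 0 0; 0 5 -8 0 0 0; 0 5 -7 0 0 0; 0 6 -6 0 0 0; 0 6 -7 0 0 0")

```text
time: 5.9
ee_pos: [0.5083, 0.1832, 0.202]
eef_rot: [-3.141, -0.0, 1.545]
ft_force: [0.2, 0.6, -2.1]
gripper_width: 0.0115
```

```bash
python3 - <<'E'
from h import *
s=manip.read_state();print(s['ee_pos'],s['eef_rot'],s['ft_force'],s['wrist_torque'],s['gripper_width'],s['joint_positions'])
a=snap('scene','s2.png')['pixels'];b=snap('wrist','w2.png')['pixels']
a=cv2.resize(a[100:300,250:500],(500,400))
cv2.imwrite('pics/m2.png',np.hstack([a[:,:420],b[:,200:560]]))
E
```

```text
[0.50830983 0.18323943 0.20204643] [-3.14089212e+00 -1.55808705e-04  1.54512004e+00] [ 0.19122957  0.64838064 -2.13049772] [0.01420636 0.14110571 0.01573833] 0.011518361206306714 [-0.09551145  0.50698912 -0.43812195  1.77076919  0.26087598  0.92200908
 -0.66994347]
```

View pics/m2.png

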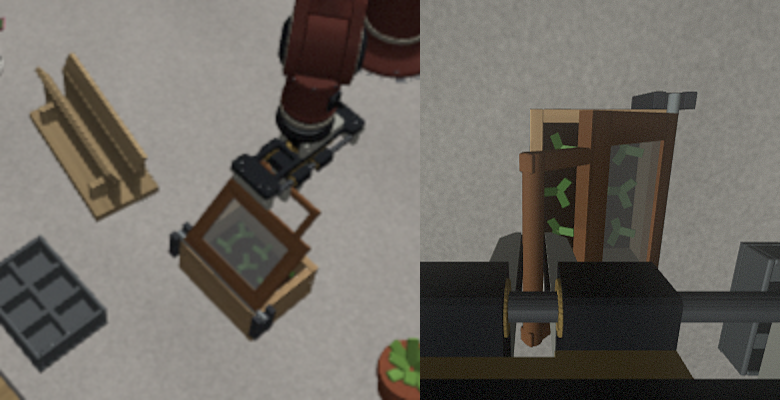

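The lid is about halfway up in the grip with its pins seated and small forces. Continuing.

Request:
move_arm(increments="0 7 -6 0 0 0; 0 6 -6 0 0 0; 0 7 -5 0 0 0; 0 8 -5 0 0 0; 0 7 -4 0 0 0; 0 8 -5 0 0 0; 0 8 -3 0 0 0; 0 8 -4 0 0 0; 0 8 -3 0 0 0; 0 9 -2 0 0 0; 0 8 -2 0 0 0; 0 9 -2 0 0 0; 0 8 -1 0 0 0; 0 9 -1 0 0 0; 0 9 0 0 0 0; 0 0 0 0 0 0; 0 0 0 0 0 0; 0 0 0 0 0 0")

```text
time: 8.25
ee_pos: [0.6296, 0.18, 0.2523]
eef_rot: [3.136, -0.001, 1.544]
ft_force: [0.1, -0.1, 5.3]
gripper_width: 0.0113
```

```bash
python3 - <<'E'
from h import *
s=manip.read_state();print(s['ee_pos'],s['eef_rot'],s['ft_force'],s['wrist_torque'],s['gripper_width'],s['joint_positions'])
a=snap('scene','s3.png')['pixels'];b=snap('wrist','w3.png')['pixels']
a=cv2.resize(a[100:300,250:500],(500,400))
cv2.imwrite('pics/m3.png',np.hstack([a[:,:420],b[:,200:560]]))
for y in (.084,.276): print(proj('s3.png',(.628,y,.09)), proj('w3.png',(.628,y,.09)))
for y in (.1,.26): print(proj('s3.png',(.628,y,.215)))
E
```

```text
[0.62963901 0.17995024 0.25225303] [ 3.13592430e+00 -1.30961773e-03  1.54405928e+00] [ 0.08698941 -0.11555997  5.30850557] [-0.09851834 -0.00985746 -0.04792674] 0.011324094077951933 [-0.07972185  0.63236626 -0.42364706  1.37203211  0.26650836  1.18744332
 -0.55567266]
[338.58830318 216.41054288] [311.47880927 266.89494201]
[383.48317548 259.26109429] [306.29251244  98.42016161]
[343.77574577 197.65969781]
[384.32945085 235.14562874]
```

View pics/m3.png

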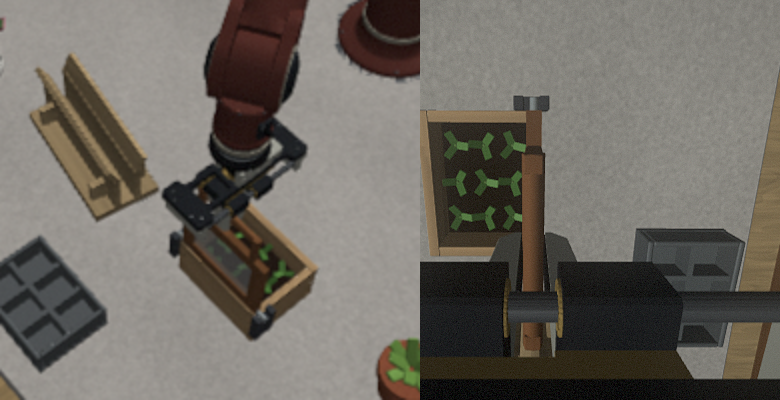

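The lid is upright with its pins seated: the rod end is at wrist crop (532,102), directly below the bar. Lifting straight up now.

Request:
move_arm(increments="0 0 -4 0 0 0; 0 0 -5 0 0 0; 0 0 -5 0 0 0; 0 0 -5 0 0 0; 0 0 -6 0 0 0; 0 0 -8 0 0 0; 0 0 -10 0 0 0; 0 0 -10 0 0 0; 0 0 -10 0 0 0; 0 0 -10 0 0 0; 0 0 -8 0 0 0; 0 0 -4 0 0 0; 0 0 0 0 0 0; 0 0 0 0 0 0", squeeze=20)

```text
time: 10.1
ee_pos: [0.627, 0.1798, 0.3352]
eef_rot: [-3.141, 0.0, 1.545]
ft_force: [-0.4, 0.2, -3.1]
gripper_width: 0.0111
```

```bash
python3 - <<'E'
from h import *
s=manip.read_state();print(s['ee_pos'],s['eef_rot'],s['ft_force'],s['wrist_torque'],s['gripper_width'],s['joint_positions'])
def st(x,y,z,a=-.199): return (x,y,z,np.pi/2+a)
plan([(.605,.05,.337,1.46,10),(.596,-.166,.337,1.372,16)])
E
```

```text
[0.62703874 0.17982979 0.33521296] [-3.14068031e+00  3.98751332e-04  1.54492701e+00] [-0.39934231  0.16127921 -3.146519  ] [-0.00517362 -0.14258001  0.01399524] 0.011079315847065696 [-0.08392304  0.58193138 -0.43478314  1.22815859  0.23788308  1.3817932
 -0.52565517]
26
-13 -2 0 0 0 0.01; -13 -2 0 0 0 0.01; -13 -1 -1 0 0 0.01; -13 -2 0 0 0 0.01; -13 -1 0 0 0 0.01; -13 -1 0 0 0 0.01; -14 -1 0 0 0 0.01; -13 -1 0 0 0 0; -13 -1 -1 0 0 0.01; -13 -1 0 0 0 0; -13 1 0 0 0 0.01; -14 1 0 0 0 0.01; -13 1 0 0 0 0.01; -14 1 0 0 0 0; -13 2 0 0 0 0.01; -14 1 0 0 0 0; -13 1 0 0 0 0.01; -14 2 0 0 0 0; -13 1 0 0 0 0.01; -13 2 0 0 0 0; -14 2 0 0 0 0.01; -13 2 0 0 0 0; -14 1 0 0 0 0.01; -13 2 0 0 0 0; -13 2 0 0 0 0.01; -14 2 0 0 0 0
end [ 0.5956 -0.1662  0.3374] [-3.141e+00  1.000e-03  1.375e+00]
```

Request:
move_arm(increments="-13 -2 0 0 0 0.01; -13 -2 0 0 0 0.01; -13 -1 -1 0 0 0.01; -13 -2 0 0 0 0.01; -13 -1 0 0 0 0.01; -13 -1 0 0 0 0.01; -14 -1 0 0 0 0.01; -13 -1 0 0 0 0; -13 -1 -1 0 0 0.01; -13 -1 0 0 0 0; -13 1 0 0 0 0.01; -14 1 0 0 0 0.01; -13 1 0 0 0 0.01")

```text
time: 11.72
ee_pos: [0.6036, 0.0089, 0.3376]
eef_rot: [3.142, 0.0, 1.434]
ft_force: [0.6, 0.1, -3.4]
gripper_width: 0.0115
```

Request:
move_arm(increments="-14 1 0 0 0 0; -13 2 0 0 0 0.01; -14 1 0 0 0 0; -13 1 0 0 0 0.01; -14 2 0 0 0 0; -13 1 0 0 0 0.01; -13 2 0 0 0 0; -14 2 0 0 0 0.01; -13 2 0 0 0 0; -14 1 0 0 0 0.01; -13 2 0 0 0 0; -13 2 0 0 0 0.01; -14 2 0 0 0 0; 0 0 0 0 0 0; 0 0 0 0 0 0; 0 0 0 0 0 0")

```text
time: 13.72
ee_pos: [0.5959, -0.165, 0.3378]
eef_rot: [3.141, -0.001, 1.376]
ft_force: [-1.0, 0.9, -3.9]
gripper_width: 0.0113
```

```bash
python3 - <<'E'
from h import *
s=manip.read_state();print(s['ee_pos'],s['eef_rot'],s['ft_force'],s['wrist_torque'],s['gripper_width'],s['joint_positions'])
a=snap('scene','s4.png')['pixels'];b=snap('wrist','w4.png')['pixels'];t=snap('top','t4.png')['pixels']
a=cv2.resize(a[90:230,200:390],(380,280));t=cv2.resize(t[130:250,320:460],(380,320))
cv2.imwrite('pics/m4.png',np.hstack([np.vstack([a,t]),cv2.copyMakeBorder(b[:,200:600],0,200,0,0,0)]))
e=s['ee_pos']
l=np.array([-np.sin(-.199),np.cos(-.199),0])
for k in (-.096,.096): print('rod exp w',proj('w4.png',e+[0,0,-.16]+k*l),'s',proj('s4.png',e+[0,0,-.16]+k*l))
for k in (.125,): print('slot end w (z .122,.018)',proj('w4.png',[.596,-.166,.122]+k*l),proj('w4.png',[.596,-.166,.018]+k*l))
E
```

```text
[ 0.59594205 -0.16500121  0.33779521] [ 3.14148639e+00 -6.99549253e-04  1.37648772e+00] [-0.97581616  0.94608701 -3.88606359] [-0.08718472 -0.0738419  -0.00518932] 0.011349065809284254 [ 0.44653567  0.50940533 -0.36595814  1.33515428  0.17999024  1.32931967
 -0.11408969]
rod exp w [311.17604245 267.76086598] s [279.36044052 125.32844993]
rod exp w [311.77471182  98.17402831] s [308.25088643 166.56868992]
slot end w (z .122,.018) [312.22583214  76.17817593] [312.335641    85.72848324]
```

View pics/m4.png

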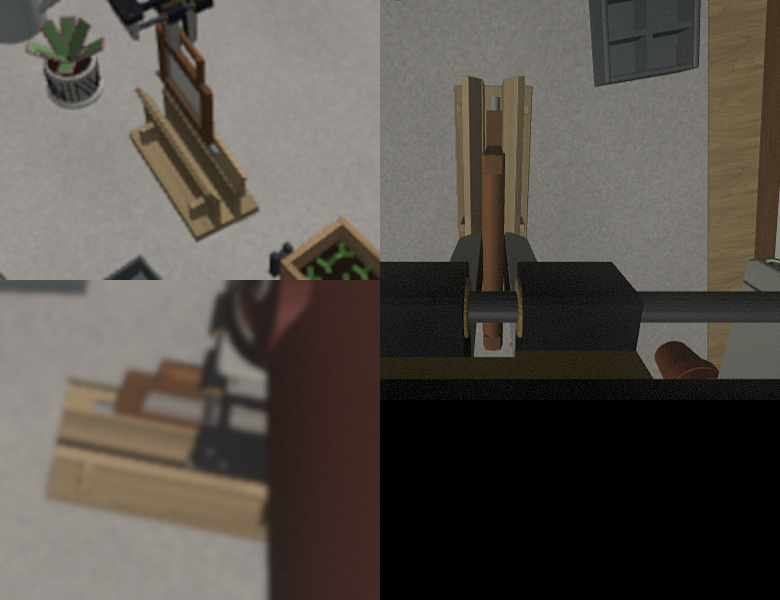

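The wrist view shows the rod end at crop (495,103), midway between the lips (483–505), and running parallel to the slot. The stand's end is where I predicted. Lowering.

Request:
move_arm(increments="0 0 5 0 0 0; 0 0 8 0 0 0; 0 0 10 0 0 0; 0 0 10 0 0 0; 0 0 10 0 0 0; 0 0 10 0 0 0; 0 0 10 0 0 0; 0 0 10 0 0 0; 0 0 10 0 0 0; 0 0 10 0 0 0; 0 0 10 0 0 0; 0 0 10 0 0 0; 0 0 10 0 0 0; 0 0 10 0 0 0; 0 0 7 0 0 0; 0 0 0 0 0 0; 0 0 0 0 0 0")

```text
time: 16.0
ee_pos: [0.5961, -0.1661, 0.198]
eef_rot: [3.141, -0.0, 1.375]
ft_force: [0.5, -0.3, -2.3]
gripper_width: 0.0114
```

Request:
move_arm(increments="0 0 3 0 0 0; 0 0 3 0 0 0; 0 0 3 0 0 0; 0 0 2 0 0 0; 0 0 0 0 0 0")

```text
time: 16.62
ee_pos: [0.5957, -0.166, 0.1864]
eef_rot: [-3.141, -0.0, 1.375]
ft_force: [0.1, 0.5, -3.5]
gripper_width: 0.0114
```

Request:
move_arm(increments="0 0 2 0 0 0; 0 0 2 0 0 0; 0 0 1 0 0 0; 0 0 0 0 0 0; 0 0 0 0 0 0")

```text
time: 17.25
ee_pos: [0.5983, -0.1666, 0.1853]
eef_rot: [3.134, 0.001, 1.374]
ft_force: [-0.6, -0.3, 8.8]
gripper_width: 0.0113
```

Request:
move_arm(increments="0 0 -2 0 0 0; 0 0 0 0 0 0; 0 0 0 0 0 0")

```text
time: 17.62
ee_pos: [0.597, -0.1663, 0.1853]
eef_rot: [3.138, 0.0, 1.375]
ft_force: [-0.0, -1.0, 7.6]
gripper_width: 0.0115
```

Request:
move_arm(increments="0 0 0 0 0 0; 0 0 0 0 0 0; 0 0 0 0 0 0; 0 0 0 0 0 0; 0 0 0 0 0 0; 0 0 0 0 0 0; 0 0 0 0 0 0; 0 0 0 0 0 0; 0 0 0 0 0 0; 0 0 0 0 0 0", claw=93)

```text
time: 18.88
ee_pos: [0.5958, -0.1661, 0.1837]
eef_rot: [-3.142, -0.0, 1.375]
ft_force: [-0.1, 0.0, 0.1]
gripper_width: 0.0928
```

```bash
python3 - <<'E'
from h import *
s=manip.read_state();print(s['ee_pos'],s['eef_rot'],s['ft_force'],s['gripper_width'])
a=snap('scene','s5.png')['pixels'];b=snap('wrist','w5.png')['pixels']
a=cv2.resize(a[90:230,200:390],(380,280))
cv2.imwrite('pics/m5.png',np.hstack([cv2.copyMakeBorder(a,0,120,0,0,0),b[:,200:600]]))
E
```

```text
[ 0.59577571 -0.16605591  0.18368419] [-3.14157487e+00 -4.71154785e-05  1.37485942e+00] [-0.08787848  0.02826238  0.1293157 ] 0.09281934386267007
```

View pics/m5.png

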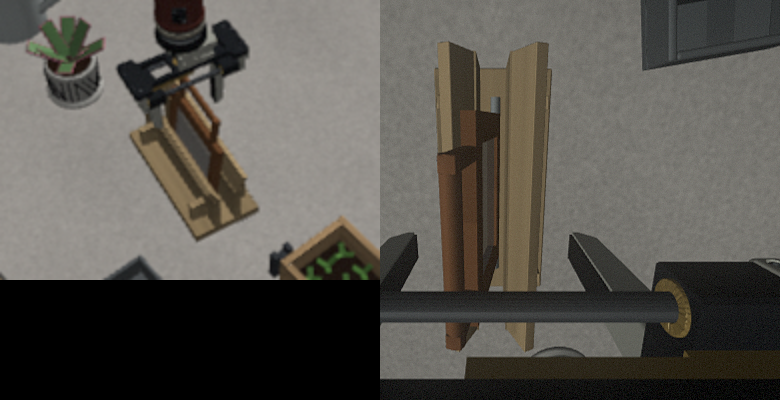

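The lid has dropped into the slot and leans toward the base, with its bar at crop (455,250). It clears the left finger at (417,235). I'll shift 18 mm to centre on the bar, then retreat upward.

Request:
move_arm(increments="0 -6 0 0 0 0; 0 -6 0 0 0 0; 0 -6 0 0 0 0; 0 0 -10 0 0 0; 0 0 -20 0 0 0; 0 0 -20 0 0 0; 0 0 -25 0 0 0; 0 0 -25 0 0 0; 0 0 -25 0 0 0; 0 -40 0 0 0 0; 0 -40 0 0 0 0; 0 -40 0 0 0 0; 0 0 0 0 0 0; 0 0 0 0 0 0; 0 0 0 0 0 0; 0 0 0 0 0 0")

```text
time: 20.98
ee_pos: [0.4612, -0.1392, 0.3085]
eef_rot: [3.142, -0.001, 1.375]
ft_force: [0.5, 0.2, 0.4]
gripper_width: 0.0932
```

```bash
python3 - <<'E'
from h import *
s=manip.read_state();print(s['ee_pos'],s['ft_force'],s['time'])
a=snap('scene','s6.png')['pixels'];b=snap('wrist','w6.png')['pixels'];t=snap('top','t6.png')['pixels']
a=cv2.resize(a[90:230,200:390],(380,280));t=cv2.resize(t[130:250,320:460],(380,320))
cv2.imwrite('pics/m6.png',np.hstack([np.vstack([a,t]),cv2.copyMakeBorder(b[:,200:600],0,200,0,0,0)]))
E
```

```text
[ 0.4611844  -0.13924011  0.30849058] [0.45601462 0.23586951 0.44305967] 20.975
```

View pics/m6.png

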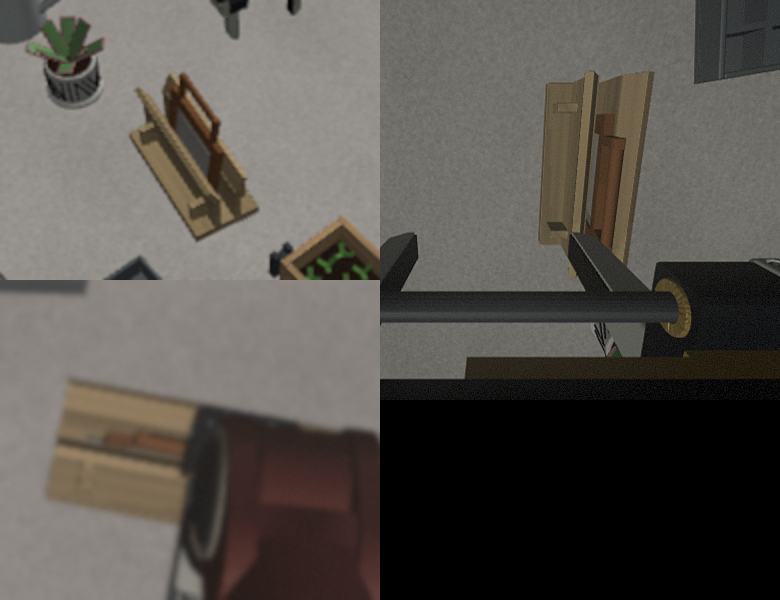

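The lid stands in the slot leaning on the near board, the arm is clear and the pot hasn't moved. Handing in.

```bash
python3 -c "
from station import manip
print(manip.finish_job())"
```

```text
the job is handed in; nothing more can be done
None
```

The lid is standing hinge edge down in the slot of the stand, released, and I handed the job in about 21 s into the 53 s limit. The hand-in reported no verdict.

- **What I did:** I gripped the bar and swung the lid upright on its hinges. I then lifted it about 83 mm clear of the seats, carried it over and lowered it into the slot until it touched bottom. After opening the gripper I backed away upward.
- **Lid position:** It touched bottom with the TCP at about 185 mm, against 183 mm expected for fully down. The last pictures show it in the slot, leaning on one of the boards. I didn't measure the lean angle; the slot itself allows at most about 12°.
- **Robot and pot:** The tool force reads about zero and the gripper touches nothing. The pot appears unmoved in the pictures.
- **Disagreements:** The top and wrist cameras put the bar about 5 mm apart in x. I used a value between them, and the closing jaws took up the difference. The force also read 5 N at upright and 9 N at touchdown, both from pressing slightly down.

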